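# Park the amplifier tubes in their cups

## Robot

A 6-joint arm with a two-finger parallel gripper is mounted at the origin on the work surface. World frame = base frame: x ahead of the robot, y to its left, z up, the work surface at z = 0. Lengths are in m, angles in degrees, forces in N, time in s.
With the tool pointing down it reaches from about 0.35 to 0.875 m from the base axis. Payload 4.2 kg.
Tool frame: the origin (TCP) lies at the very end of the fingers, on their centre line; the grasp point (between the pads) lies 19 mm behind it (r.grip_point_offset is the distance from the TCP to the grasp point, in m); z points along the fingers, y is the line along which they close (so a half turn about z gives the same grasp; the last joint's range is limited). The gripper opens to 87 mm and grips with 3 to 60 N. Pads are 19 mm wide; open, the fingers measure 117 mm over their backs; the gripper's body (75 mm by 190 mm) begins 51 mm behind the grasp point.
Start: joints at [-48.495, 22.042, 0.453, 0, -68.411, -14.817], TCP at [0.281, -0.558, 0.223] pointing down, gripper open.
Joint ranges: [-179.83, 179.83], [-69.29, 118.12], [-61.27, 80.66], [-181.25, 117.63], [-171.15, -9.14], [-177.46, 177.46]. Speed limits (degrees/s): [159.86, 159.86, 180, 180, 180, 180].

## Interface

Orientations are given as a 3x3 rotation matrix whose columns are the frame's x, y, z axes.
In Python, from station import r gives the robot as it stands.
- The arm moves only by the tool move_arm, never from a script. Its argument "series" is a list of rows, each a list of 3 entries, a list of its own where there are three numbers: the turn, a rotation vector about the tool's x, y, z as a fraction of full scale, then the shift along the tool's x, y, z as a fraction of full scale, then the opening, from 0 (shut) to 1 (fully open). A call has 1 to 12 rows; each row shifts and turns the commanded pose from where the row before left it, along the tool's axes as they then stand; what a row does not reach is not made up. Full scale, the value 1, is 0.5 m for a shift and 0.1 rad for a turn. A row lasts 1/10 s, in which the tool goes at most 50 mm and 8.59 degrees, less where a joint would pass 70% of its speed; a pose out of reach is approached as far as the arm can. A call with a number of a shift or a turn outside -1 to 1 is refused whole. A call with a gripper value outside its range is refused whole. The fingers move at their own pace and stop on an object; the grip force is fixed at half the most. Time passes only in rows, so rows that do not move let the fingers close. It gives the time, the measured TCP pose, the force, the opening and the grip force at its end, in the units of the state.
- r.sense(): the state, without advancing time (a new reading comes with each control period).
- r.capture(name): name is "scene" or "top" or "wrist"; returns a dict with "img" (420x560x3 uint8, red, green, blue), "fx", "fy", "cx", "cy" (pixels), "k1" (the pictures are not rectified: a ray, as slopes to the right and down, at radius r is drawn at 1 + k1 r^2 times it, then the intrinsics apply), "origin" and "orientation" of the camera in the world. Camera axes: x right, y up, looking along -z (the intrinsics and any distortion apply to the point x, -y, -z); pixel columns grow to the right and rows downward; lengths in m; the calibration is good to about 2 mm. A picture is of the moment at which its call begins. There is no depth.
- r.finish_job(): hands the job in; it is judged then, once.
Trained networks look in the newest picture that a camera, given by its name, has taken for a name from the list of things; names that differ only in an ending like _2 or _b are one class to them, and where a whole thing is asked for, a point or a joint stands for the part that bears it (a point fixed in the world has none). Each returns a list of dicts, best first, with "score" (0 to 1); they miss things now and then, are a little off and sometimes report something else, mostly with a low value. They report only what shows in the picture. A call takes as long as a camera call.
- r.cut_out(target, camera): "pixels" (420x560 bool, what is visible of it) and "centre" ([column, row] in pixels, amid what is visible of it).
- r.pinpoint(target, camera): "centre" ([column, row] in pixels: a listed point, or the origin of a listed thing).
The state is a dict: "time_s": time; "joints": joint angles; "joint_velocities": joint speeds; "effort": joint torques, N m; "tcp_pos": TCP position; "ee_rot": TCP orientation; "wrist_force": force on the tool from outside, world axes, zero at the start; "moment": the same for the moment, N m; "gripper_width": opening from 0.0 (shut) to 1.0 (fully open); "gripper_force": force on a finger pad.
Only numpy, scipy, OpenCV 4.12 (cv2) and the standard library are available. Lean on these libraries where they do the work, as an engineer would, in place of code of your own. Each camera call takes 0.05 s, during which the arm holds its last target. There are 200 camera calls.

## Task

Clear the four glass tubes off the desk by parking them upright in the bakelite cups on the walnut board: the two squat output tubes in the two wide cups (either way round), the tall slim tube in the middle-sized cup and the little thin tube in the smallest cup. Set each one down gently on the cup's floor, never drop one or tip one over, and leave the can capacitor and the volume knob where they are.

Things in the scene. Friction and masses are not known exactly. Their poses are not given: they have to be found in the camera images.
- output_a_center (a point): One of two identical squat output tubes: clear glass bulb 54 mm in diameter with a slightly domed top, on a black base 50 mm in diameter and 18 mm high; 76 mm high over all. Stands upright on the desk, about 120 g. The point is on its axis, half-way up (38 mm above its underside); z up along the axis. The bulb's wall is straight from 18 to 64 mm above the underside and is gripped across any diameter.
- output_b_center (a point): One of two identical squat output tubes: clear glass bulb 54 mm in diameter with a slightly domed top, on a black base 50 mm in diameter and 18 mm high; 76 mm high over all. Stands upright on the desk, about 120 g. The point is on its axis, half-way up (38 mm above its underside); z up along the axis. The bulb's wall is straight from 18 to 64 mm above the underside and is gripped across any diameter. Same as the other one.
- rectifier_center (a point): The tall slim tube: straight glass bulb 30 mm in diameter with a domed top, on a black base 30 mm in diameter and 18 mm high; 96 mm high over all. Stands upright on the desk, about 80 g. The point is on its axis, half-way up (48 mm above its underside); z up. The bulb's wall is straight from 18 to 86 mm above the underside.
- preamp_center (a point): The little thin tube: straight glass bulb 19 mm in diameter with a domed top, in a black pin guard 20 mm in diameter and 14 mm high; 70 mm high over all. Stands upright on the desk, about 30 g. The point is on its axis, half-way up (35 mm above its underside); z up. The bulb's wall is straight from 14 to 63 mm above the underside; grip it at the middle or a little higher so that the fingertips stay clear of the cup's rim.
- cup_wide_a: One of the two wide cups, inside diameter 68 mm, outside 76 mm, for a squat output tube. The four cups are round black bakelite with a thin cork floor, fixed on a walnut board (240 x 240 x 12 mm), in a square with 136 mm between neighbours, in any arrangement. Rim 12 mm above the origin, floor 3 mm above it, walls 4 mm thick. Origin: centre of the cup's underside, on the board's top; z up.
- cup_wide_b: The other wide cup, inside diameter 68 mm, outside 76 mm, for a squat output tube. The four cups are round black bakelite with a thin cork floor, fixed on a walnut board (240 x 240 x 12 mm), in a square with 136 mm between neighbours, in any arrangement. Rim 12 mm above the origin, floor 3 mm above it, walls 4 mm thick. Origin: centre of the cup's underside, on the board's top; z up.
- cup_middle: The middle-sized cup, inside diameter 48 mm, outside 56 mm, for the tall slim tube. The four cups are round black bakelite with a thin cork floor, fixed on a walnut board (240 x 240 x 12 mm), in a square with 136 mm between neighbours, in any arrangement. Rim 12 mm above the origin, floor 3 mm above it, walls 4 mm thick. Origin: centre of the cup's underside, on the board's top; z up.
- cup_small: The smallest cup, inside diameter 34 mm, outside 42 mm, for the little thin tube. The four cups are round black bakelite with a thin cork floor, fixed on a walnut board (240 x 240 x 12 mm), in a square with 136 mm between neighbours, in any arrangement. Rim 12 mm above the origin, floor 3 mm above it, walls 4 mm thick. Origin: centre of the cup's underside, on the board's top; z up.
- capacitor_center (a point): Bystander, to be left alone: plain aluminium can capacitor, a solid cylinder 35 mm in diameter and 55 mm high with a black top and two small terminals (3 mm high), standing among the tubes, loose. The point is at its centre, half-way up the can.
- knob_center (a point): Bystander, to be left alone: chrome volume knob, 42 mm in diameter at its flange and 22 mm high, lying on its back among the tubes, loose. The point is at its centre, 11 mm above the desk. The tubes, the can and the knob stand about 90 mm or more apart, centre to centre.

How it is judged:
By the outcome, as a careful person would: the job done as asked, in the order asked, and still so for the second after the job is handed in, with the robot touching nothing.
It also fails if it takes over 112 s, if anything falls off the work surface, if the arm or the gripper's body presses on something with over 40 N, if the wrist force passes 120 N, or if a joint passes its speed limit or range.

## Working session

There is one attempt and no reset: what is moved stays moved. The work goes in short steps, Python scripts to look and compute and a tool call to move; the robot and the scene stay as the last step left them, time stands still between calls to the robot, and variables do not carry over. Pictures are saved under pics/ and viewed, at most 14 in all, crops included, and the job is handed in when it is done.

Besides the shell and the picture viewer there is one more tool, called after "Request:" by a JSON object that holds its "method" and its "body", one argument or row to a line. move_arm: Moves the arm, as the interface text tells. Its arguments: {"type":"object","properties":{"series":{"type":"array"}},"required":["series"]}

```bash
ls; mkdir -p pics; cat > h.py <<'E'
import numpy as np, cv2
from station import r
def ray(c,px):
    K=np.array([[c["fx"],0,c["cx"]],[0,c["fy"],c["cy"]],[0,0,1.]])
    u=cv2.undistortPoints(np.array([[px]],float),K,np.array([c["k1"],0,0,0,0.]))[0,0]
    d=np.array(c["orientation"])@np.array([u[0],-u[1],-1.])
    return np.array(c["origin"]),d
def at_z(c,px,z):
    o,d=ray(c,px); return o+d*(z-o[2])/d[2]
Z=dict(output_a_center=.038,rectifier_center=.048,preamp_center=.035,cup_wide_a=.012,cup_middle=.012,cup_small=.012,capacitor_center=.0275,knob_center=.011)
E
python3 - <<'E'
from h import *
for n in ("scene","top"):
    c=r.capture(n); cv2.imwrite(f"pics/{n}0.png",c["img"][:,:,::-1])
    print(n,np.round(c["origin"],3),c["fx"],c["k1"])
    for k,z in Z.items():
        for d in r.pinpoint(k,n):
            print(k,round(d["score"],2),np.round(d["centre"],1),np.round(at_z(c,d["centre"],z),4))
s=r.sense(); print(s["time_s"],s["tcp_pos"],s["ee_rot"],s["gripper_width"])
E
```

```text
pics
scene [1.036 0.465 0.623] 479.4513733722776 0.03384301338506352
output_a_center 0.66 [201.4 193.5] [ 0.5739 -0.2104  0.038 ]
output_a_center 0.62 [167.6 168.4] [ 0.5648 -0.34    0.038 ]
preamp_center 0.75 [240.3 174.4] [ 0.4686 -0.2063  0.035 ]
cup_wide_a 0.9 [437.9 288.5] [0.4548 0.2678 0.012 ]
cup_wide_a 0.68 [386.5 340.6] [0.6028 0.2643 0.012 ]
cup_middle 0.71 [368.4 251.4] [0.4591 0.1295 0.012 ]
cup_small 0.84 [321.  290.3] [0.5923 0.1269 0.012 ]
capacitor_center 0.64 [201.4 154.7] [ 0.467  -0.3439  0.0275]
knob_center 0.7 [279.4 203. ] [ 0.4628 -0.0938  0.011 ]
knob_center 0.3 [200.1 194.2] [ 0.5561 -0.2416  0.011 ]
top [ 0.409 -0.016  0.872] 394.5087296893893 -0.08298693040078675
output_a_center 0.89 [407.9 196.5] [ 0.5638 -0.3343  0.038 ]
rectifier_center 0.73 [303.3 192. ] [ 0.5721 -0.1018  0.048 ]
preamp_center 0.68 [351.4 241.5] [ 0.4665 -0.2046  0.035 ]
cup_wide_a 0.97 [134.1 186.4] [0.593  0.2706 0.012 ]
cup_wide_a 0.88 [129.8 248.7] [0.4552 0.2733 0.012 ]
cup_middle 0.59 [196.  248.7] [0.4549 0.1295 0.012 ]
cup_small 0.67 [194.9 187.2] [0.5907 0.1352 0.012 ]
capacitor_center 0.55 [410.7 241.2] [ 0.4662 -0.3384  0.0275]
knob_center 0.69 [299.6 248. ] [ 0.455  -0.0951  0.011 ]
0.9 [ 0.2807126  -0.55840423  0.22257442] [[-8.93463392e-01 -4.49136023e-01  5.19138113e-06]
 [-4.49136022e-01  8.93463391e-01 -4.41352917e-05]
 [ 1.51844404e-05 -4.17649037e-05 -9.99999999e-01]] 0.9972146367337785
```

View pictures.

View pics/top0.png

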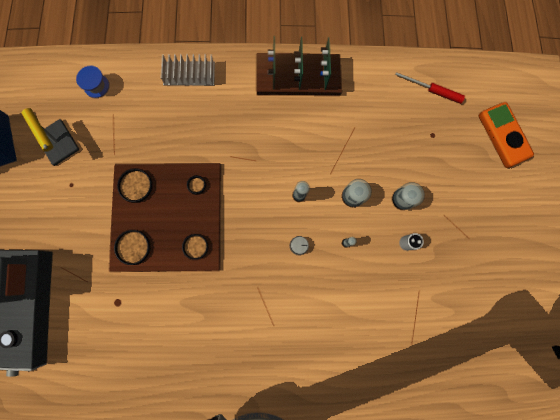

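View pics/scene0.png

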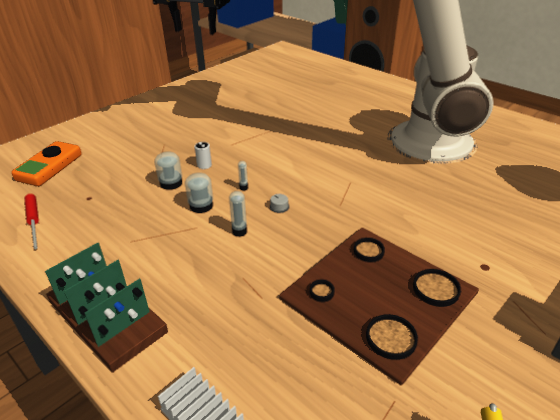

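Top view: outputs at about (357,193) and (409,196), rectifier (302,191), preamp (349,242), knob (300,245), can (413,241). Wide cups are at (135,185) and (133,247), small at (197,185), middle at (196,246). The scene view agrees. Next I refine with masks from both cameras.

```bash
python3 - <<'E'
from h import *
from scipy.optimize import least_squares
C={n:r.capture(n) for n in ("scene","top")}
def proj(c,P):
    R=np.array(c["orientation"]);q=(np.atleast_2d(P)-np.array(c["origin"]))@R
    u=np.c_[q[:,0]/-q[:,2],-q[:,1]/-q[:,2]];k=1+c["k1"]*(u**2).sum(1,keepdims=True)
    return u*k*[c["fx"],c["fy"]]+[c["cx"],c["cy"]]
t=np.linspace(0,2*np.pi,60)
def cyl(x,y,R,h,z0=0,n=2):
    return np.vstack([np.c_[x+R*np.cos(t),y+R*np.sin(t),np.full(60,z)] for z in np.linspace(z0,z0+h,n)])
S=dict(output_a_center=(.027,.070),rectifier_center=(.015,.092),preamp_center=(.0097,.067),cup_wide_a=(.038,.012),cup_middle=(.028,.012),cup_small=(.021,.012),capacitor_center=(.0175,.055),knob_center=(.021,.02))
for k,(R,h) in S.items():
    z0=.012 if "cup" in k else 0
    for n,c in C.items():
        for d in r.cut_out(k,n):
            if d["score"]<.4: continue
            ys,xs=np.nonzero(d["pixels"]); m=np.array([(xs.min()+xs.max()),(ys.min()+ys.max())])/2; w=np.ptp(xs)+1,np.ptp(ys)+1
            def f(p):
                q=proj(c,cyl(*p,R,h,z0)); return (q.min(0)+q.max(0))/2-m
            g=at_z(c,m,z0+h/2)[:2]; p=least_squares(f,g).x; q=proj(c,cyl(*p,R,h,z0))
            print(k,n,round(d["score"],2),np.round(p,4),"size",w,np.round(np.ptp(q,0),1))
E
```

```text
output_a_center scene 0.78 [ 0.5647 -0.34  ] size (np.int64(28), np.int64(40)) [29.6 39.7]
output_a_center top 0.57 [ 0.5655 -0.3343] size (np.int64(33), np.int64(28)) [35.  29.9]
rectifier_center scene 0.9 [ 0.574  -0.0982] size (np.int64(18), np.int64(45)) [18.8 46.9]
rectifier_center top 0.65 [ 0.5735 -0.095 ] size (np.int64(18), np.int64(21)) [17.9 22.2]
preamp_center scene 0.82 [ 0.4645 -0.2034] size (np.int64(12), np.int64(30)) [10.7 30.3]
preamp_center top 0.43 [ 0.4652 -0.1979] size (np.int64(14), np.int64(9)) [15.6 11.2]
cup_wide_a scene 0.93 [0.4586 0.2663] size (np.int64(49), np.int64(38)) [48.7 38.8]
cup_wide_a scene 0.6 [0.5946 0.2663] size (np.int64(52), np.int64(46)) [52.3 46.5]
cup_wide_a top 0.58 [0.5949 0.2677] size (np.int64(34), np.int64(35)) [35.9 34.8]
cup_middle scene 0.62 [0.4605 0.1308] size (np.int64(31), np.int64(25)) [31.7 25.7]
cup_middle scene 0.45 [ 0.5595 -0.2413] size (np.int64(30), np.int64(40)) [27.  19.9]
cup_middle top 0.89 [0.4592 0.1316] size (np.int64(28), np.int64(26)) [27.  26.4]
cup_small scene 0.95 [0.5956 0.1314] size (np.int64(25), np.int64(22)) [25.5 23.7]
cup_small top 0.63 [0.5943 0.1305] size (np.int64(20), np.int64(19)) [20.  19.8]
capacitor_center scene 0.84 [ 0.4668 -0.3414] size (np.int64(17), np.int64(27)) [17.6 27.8]
capacitor_center top 0.84 [ 0.465  -0.3382] size (np.int64(27), np.int64(16)) [24.6 17.8]
knob_center scene 0.77 [ 0.4614 -0.0948] size (np.int64(20), np.int64(19)) [20.1 19.7]
knob_center scene 0.72 [ 0.5428 -0.1334] size (np.int64(20), np.int64(47)) [21.1 20.4]
knob_center top 0.82 [ 0.4626 -0.0916] size (np.int64(19), np.int64(20)) [19.9 19.8]
```

Request:
{"method": "move_arm", "body": {
  "series": [
    [[0,0,0.932],[0,0,0],1],
    [[0,0,0.932],[0,0,0],1],
    [[0,0,0.932],[0,0,0],1],
    [[0,0,0.932],[0,0,0],1],
    [[0,0,0.932],[0,0,0],1],
    [[0,0,0],[-0.02,0.03,0],1],
    [[0,0,0],[-0.04,0.06,0],1],
    [[0,0,0],[-0.04,0.07,0],1],
    [[0,0,0],[-0.04,0.07,0],1],
    [[0,0,0],[-0.04,0.07,0],1],
    [[0,0,0],[-0.04,0.07,0],1],
    [[0,0,0],[-0.04,0.07,0],1]
  ]
}}

```text
time_s: 3.0
tcp_pos: [0.4115, -0.3362, 0.2228]
ee_rot: [[-1.0, -0.002, 0.001], [-0.002, 1.0, -0.0], [-0.001, -0.0, -1.0]]
wrist_force: [1.1, 0.0, -0.2]
gripper_width: 0.999
gripper_force: 0.0
```

Request:
{"method": "move_arm", "body": {
  "series": [
    [[0,0,0],[-0.046,0.068,0],1],
    [[0,0,0],[-0.05,0.07,0],1],
    [[0,0,0],[-0.05,0.07,0],1],
    [[0,0,0],[-0.05,0.07,0],1],
    [[0,0,0],[-0.05,0.07,0],1],
    [[0,0,0],[-0.04,0.06,0],1],
    [[0,0,0],[-0.03,0.045,0],1],
    [[0,0,0],[-0.01,0.02,0],1],
    [[0,0,0],[0,0,0],1],
    [[0,0,0],[0,0,0],1]
  ]
}}

```text
time_s: 4.0
tcp_pos: [0.5731, -0.1021, 0.2226]
ee_rot: [[-1.0, -0.0, -0.001], [-0.0, 1.0, -0.0], [0.001, -0.0, -1.0]]
wrist_force: [-0.6, -0.3, -0.7]
gripper_width: 1.002
gripper_force: 0.0
```

```bash
python3 - <<'E'
from h import *
c=r.capture("wrist"); cv2.imwrite("pics/w1.png",c["img"][:,:,::-1]); s=r.sense(); print(s["tcp_pos"],c["origin"])
for k in ("rectifier_center","output_a_center"):
    for d in r.pinpoint(k,"wrist"): print(k,round(d["score"],2),np.round(d["centre"]),np.round(at_z(c,d["centre"],Z[k]),4))
E
```

```text
[ 0.57305155 -0.10258927  0.22263022] [ 0.48948821 -0.10234384  0.38328239]
rectifier_center 0.55 [284. 189.] [ 0.5751 -0.0981  0.048 ]
output_a_center 0.75 [ 66. 180.] [ 0.5679 -0.3323  0.038 ]
```

View pics/w1.png

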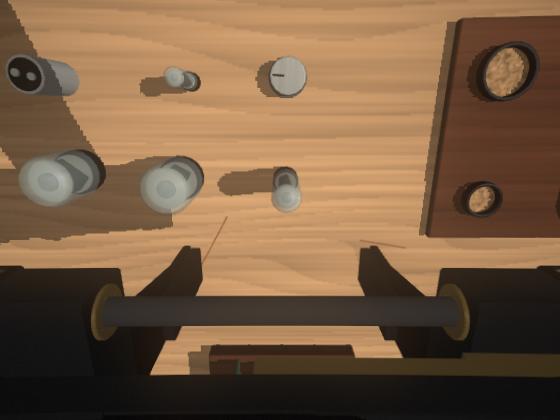

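Request:
{"method": "move_arm", "body": {
  "series": [
    [[0,0,0],[-0.002,0.009,0.02],1],
    [[0,0,0],[0,0,0.05],1],
    [[0,0,0],[0,0,0.06],1],
    [[0,0,0],[0,0,0.06],1],
    [[0,0,0],[0,0,0.06],1],
    [[0,0,0],[0,0,0.05],1],
    [[0,0,0],[0,0,0.035],1],
    [[0,0,0],[0,0,0.022],1],
    [[0,0,0],[0,0,0.01],1],
    [[0,0,0],[0,0,0],1],
    [[0,0,0],[0,0,0],0.6],
    [[0,0,0],[0,0,0],0.5]
  ]
}}

```text
time_s: 5.35
tcp_pos: [0.5756, -0.0974, 0.0401]
ee_rot: [[-1.0, 0.0, 0.002], [0.0, 1.0, 0.0], [-0.002, 0.0, -1.0]]
wrist_force: [0.1, -0.0, 1.2]
gripper_width: 0.892
gripper_force: 0.0
```

Close gradually so the tube isn't knocked.

Request:
{"method": "move_arm", "body": {
  "series": [
    [[0,0,0],[0,0,0],0.5],
    [[0,0,0],[0,0,0],0.5],
    [[0,0,0],[0,0,0],0.45],
    [[0,0,0],[0,0,0],0.42],
    [[0,0,0],[0,0,0],0.4],
    [[0,0,0],[0,0,0],0.38],
    [[0,0,0],[0,0,0],0.36],
    [[0,0,0],[0,0,0],0.34],
    [[0,0,0],[0,0,0],0.32],
    [[0,0,0],[0,0,0],0.3],
    [[0,0,0],[0,0,0],0.28],
    [[0,0,0],[0,0,0],0.25]
  ]
}}

```text
time_s: 6.55
tcp_pos: [0.5748, -0.0973, 0.039]
ee_rot: [[-1.0, 0.0, 0.0], [0.0, 1.0, 0.0], [-0.0, 0.0, -1.0]]
wrist_force: [1.0, -0.2, 0.6]
gripper_width: 0.336
gripper_force: 30.0
```

Request:
{"method": "move_arm", "body": {
  "series": [
    [[0,0,0],[0,0,0],0.2],
    [[0,0,0],[0,0,-0.01],0.2],
    [[0,0,0],[0,0,-0.03],0.2],
    [[0,0,0],[0,0,-0.04],0.2],
    [[0,0,0],[0,0,-0.04],0.2],
    [[0,0,0],[0,0,-0.04],0.2],
    [[0,0,0],[0.01,0.02,-0.02],0.2],
    [[0,0,0],[0.02,0.04,0],0.2],
    [[0,0,0],[0.03,0.06,0],0.2],
    [[0,0,0],[0.03,0.06,0],0.2],
    [[0,0,0],[0.03,0.06,0],0.2],
    [[0,0,0],[0.03,0.06,0],0.2]
  ]
}}

```text
time_s: 7.75
tcp_pos: [0.4982, 0.0538, 0.1287]
ee_rot: [[-1.0, 0.001, -0.001], [0.001, 1.0, -0.0], [0.001, -0.0, -1.0]]
wrist_force: [-0.3, 0.2, -1.0]
gripper_width: 0.338
gripper_force: 30.0
```

Request:
{"method": "move_arm", "body": {
  "series": [
    [[0,0,0],[0.03,0.06,0],0.2],
    [[0,0,0],[0.03,0.05,0],0.2],
    [[0,0,0],[0.015,0.03,0],0.2],
    [[0,0,0],[0.006,0.015,0],0.2],
    [[0,0,0],[0,0,0],0.2],
    [[0,0,0],[0,0,0],0.2],
    [[0,0,0],[0,0,0],0.2]
  ]
}}

```text
time_s: 8.45
tcp_pos: [0.4595, 0.1294, 0.1289]
ee_rot: [[-1.0, 0.001, -0.0], [0.001, 1.0, -0.0], [0.0, -0.0, -1.0]]
wrist_force: [0.3, 0.7, -0.5]
gripper_width: 0.337
gripper_force: 30.0
```

```bash
python3 - <<'E'
from h import *
s=r.sense(); print(s["tcp_pos"],s["gripper_width"],s["gripper_force"])
c=r.capture("wrist"); cv2.imwrite("pics/w2.png",c["img"][:,:,::-1])
for k in ("cup_middle","cup_small","cup_wide_a"):
    for d in r.pinpoint(k,"wrist"): print(k,round(d["score"],2),np.round(d["centre"]),np.round(at_z(c,d["centre"],Z[k]),4))
E
```

```text
[0.4595486  0.12942409 0.12890278] 0.33699909741107614 29.999256034498103
cup_middle 0.76 [281. 201.] [0.4575 0.1299 0.012 ]
cup_wide_a 0.69 [434. 202.] [0.4591 0.266  0.012 ]
cup_wide_a 0.59 [277. 270.] [0.5261 0.1268 0.012 ]
```

View pics/w2.png

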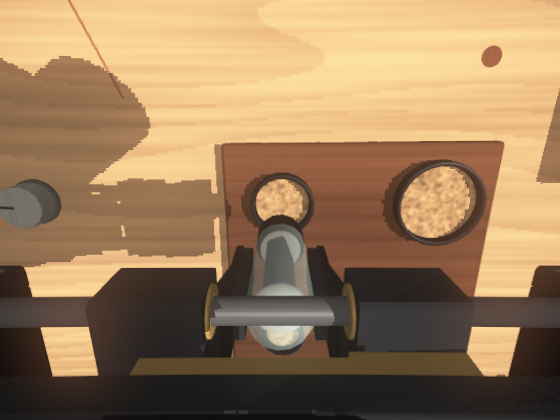

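The tube is held upright and lined up with the middle cup at (283,202); lowering it now.

Request:
{"method": "move_arm", "body": {
  "series": [
    [[0,0,0],[0,0.003,0.01],0.2],
    [[0,0,0],[0,0,0.025],0.2],
    [[0,0,0],[0,0,0.03],0.2],
    [[0,0,0],[0,0,0.03],0.2],
    [[0,0,0],[0,0,0.02],0.2],
    [[0,0,0],[0,0,0.015],0.2],
    [[0,0,0],[0,0,0.01],0.2],
    [[0,0,0],[0,0,0.003],0.2],
    [[0,0,0],[0,0,0.002],0.2],
    [[0,0,0],[0,0,0.002],0.2],
    [[0,0,0],[0,0,0],0.2],
    [[0,0,0],[0,0,0],0.2]
  ]
}}

```text
time_s: 9.85
tcp_pos: [0.4595, 0.1317, 0.0558]
ee_rot: [[-1.0, 0.0, 0.001], [0.0, 1.0, 0.0], [-0.001, 0.0, -1.0]]
wrist_force: [0.5, 0.7, -1.4]
gripper_width: 0.334
gripper_force: 30.0
```

Request:
{"method": "move_arm", "body": {
  "series": [
    [[0,0,0],[0,0,0.001],0.2],
    [[0,0,0],[0,0,0.001],0.2],
    [[0,0,0],[0,0,0.001],0.2],
    [[0,0,0],[0,0,0],0.2],
    [[0,0,0],[0,0,0],0.2]
  ]
}}

```text
time_s: 10.35
tcp_pos: [0.4594, 0.1316, 0.054]
ee_rot: [[-1.0, 0.0, 0.0], [0.0, 1.0, 0.0], [-0.0, 0.0, -1.0]]
wrist_force: [0.0, 0.4, -0.9]
gripper_width: 0.341
gripper_force: 30.0
```

Request:
{"method": "move_arm", "body": {
  "series": [
    [[0,0,0],[0,0,0.001],0.2],
    [[0,0,0],[0,0,0.001],0.2],
    [[0,0,0],[0,0,0],0.2],
    [[0,0,0],[0,0,0],0.2]
  ]
}}

```text
time_s: 10.75
tcp_pos: [0.4595, 0.1316, 0.0539]
ee_rot: [[-1.0, -0.0, 0.0], [-0.0, 1.0, -0.0], [-0.0, -0.0, -1.0]]
wrist_force: [-2.5, -0.3, 6.3]
gripper_width: 0.336
gripper_force: 30.0
```

Request:
{"method": "move_arm", "body": {
  "series": [
    [[0,0,0],[0,0,0],0.36],
    [[0,0,0],[0,0,0],0.4],
    [[0,0,0],[0,0,0],0.5],
    [[0,0,0],[0,0,0],0.8],
    [[0,0,0],[0,0,0],0.8],
    [[0,0,0],[0,0,0],1],
    [[0,0,0],[0,0,0],1],
    [[0,0,0],[0,0,-0.02],1],
    [[0,0,0],[0,0,-0.05],1],
    [[0,0,0],[0,0,-0.08],1],
    [[0,0,0],[0,0,-0.08],1],
    [[0,0,0],[0,0,-0.06],1]
  ]
}}

```text
time_s: 11.95
tcp_pos: [0.46, 0.1318, 0.2016]
ee_rot: [[-1.0, -0.0, 0.003], [-0.0, 1.0, 0.002], [-0.003, 0.002, -1.0]]
wrist_force: [0.2, 0.5, 0.7]
gripper_width: 0.997
gripper_force: 0.0
```

Request:
{"method": "move_arm", "body": {
  "series": [
    [[0,0,0],[-0.01,-0.03,0],1],
    [[0,0,0],[-0.02,-0.06,0],1],
    [[0,0,0],[-0.024,-0.08,0],1],
    [[0,0,0],[-0.03,-0.08,0],1],
    [[0,0,0],[-0.03,-0.08,0],1],
    [[0,0,0],[-0.03,-0.08,0],1],
    [[0,0,0],[-0.03,-0.08,0],1],
    [[0,0,0],[-0.024,-0.08,0],1],
    [[0,0,0],[-0.02,-0.06,0],1],
    [[0,0,0],[-0.008,-0.035,0],1],
    [[0,0,0],[0,-0.017,0],1],
    [[0,0,0],[0,0,0],1]
  ]
}}

```text
time_s: 13.15
tcp_pos: [0.5718, -0.2097, 0.1981]
ee_rot: [[-1.0, 0.001, -0.0], [0.001, 1.0, 0.0], [0.0, 0.0, -1.0]]
wrist_force: [0.0, 0.9, 0.3]
gripper_width: 1.001
gripper_force: 0.0
```

```bash
python3 - <<'E'
from h import *
s=r.sense(); print(s["tcp_pos"],s["gripper_width"],s["gripper_force"])
c=r.capture("wrist"); cv2.imwrite("pics/w3.png",c["img"][:,:,::-1])
for k in ("output_a_center","preamp_center"):
    for d in r.pinpoint(k,"wrist"): print(k,round(d["score"],2),np.round(d["centre"]),np.round(at_z(c,d["centre"],Z[k]),4))
for n in ("top","wrist"):
    c=r.capture(n)
    for k in ("output_a_center","rectifier_center"):
        for d in r.pinpoint(k,n):print(n,k,round(d["score"],2),np.round(d["centre"]),np.round(at_z(c,d["centre"],Z[k]+.015*(k[0]=="r")),4))
E
```

```text
[ 0.57182183 -0.20973096  0.19814363] 1.0006892957977738 0.0
output_a_center 0.68 [158. 183.] [ 0.5639 -0.3331  0.038 ]
preamp_center 0.73 [290.  78.] [ 0.4656 -0.2005  0.035 ]
top rectifier_center 0.57 [190. 245.] [0.4599 0.1337 0.063 ]
wrist output_a_center 0.77 [159. 182.] [ 0.5639 -0.3307  0.038 ]
```

View pics/w3.png

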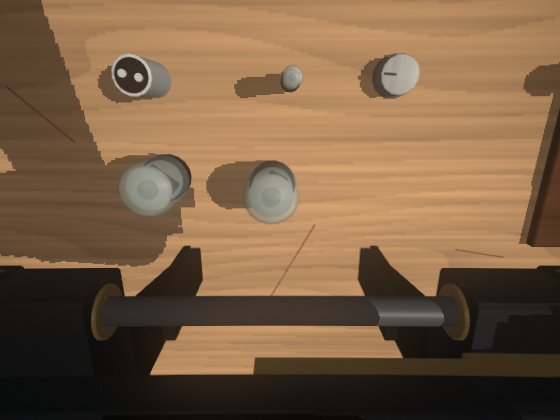

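```bash
python3 - <<'E'
from h import *
c=r.capture("wrist")
for n,p in (("a",(271,196.5)),("b",(148,189.5))): print(n,at_z(c,p,.075))
E
```

```text
a [ 0.56812769 -0.21699233  0.075     ]
b [ 0.56180438 -0.3271788   0.075     ]
```

Request:
{"method": "move_arm", "body": {
  "series": [
    [[0,0,0],[0.003,-0.006,0.02],1],
    [[0,0,0],[0,-0.006,0.05],1],
    [[0,0,0],[0,0,0.06],1],
    [[0,0,0],[0,0,0.05],1],
    [[0,0,0],[0,0,0.05],1],
    [[0,0,0],[0,0,0.04],1],
    [[0,0,0],[0,0,0.035],1],
    [[0,0,0],[0,0,0.023],1],
    [[0,0,0],[0,0,0.012],1],
    [[0,0,0],[0,0,0],1],
    [[0,0,0],[0,0,0],0.9],
    [[0,0,0],[0,0,0],0.8]
  ]
}}

```text
time_s: 14.85
tcp_pos: [0.5715, -0.2155, 0.0291]
ee_rot: [[-1.0, -0.0, 0.002], [-0.0, 1.0, -0.0], [-0.002, -0.0, -1.0]]
wrist_force: [0.5, -0.1, 0.0]
gripper_width: 0.895
gripper_force: 0.0
```

Request:
{"method": "move_arm", "body": {
  "series": [
    [[0,0,0],[0,0,0],0.76],
    [[0,0,0],[0,0,0],0.74],
    [[0,0,0],[0,0,0],0.72],
    [[0,0,0],[0,0,0],0.7],
    [[0,0,0],[0,0,0],0.68],
    [[0,0,0],[0,0,0],0.66],
    [[0,0,0],[0,0,0],0.64],
    [[0,0,0],[0,0,0],0.62],
    [[0,0,0],[0,0,0],0.6],
    [[0,0,0],[0,0,0],0.55],
    [[0,0,0],[0,0,0],0.5],
    [[0,0,0],[0,0,0],0.5]
  ]
}}

```text
time_s: 16.05
tcp_pos: [0.5708, -0.2155, 0.0281]
ee_rot: [[-1.0, 0.0, 0.0], [0.0, 1.0, -0.0], [-0.0, -0.0, -1.0]]
wrist_force: [-0.9, -0.8, 1.1]
gripper_width: 0.609
gripper_force: 30.0
```

Request:
{"method": "move_arm", "body": {
  "series": [
    [[0,0,0],[0,0,-0.01],0.5],
    [[0,0,0],[0,0,-0.03],0.5],
    [[0,0,0],[0,0,-0.04],0.5],
    [[0,0,0],[0,0,-0.04],0.5],
    [[0,0,0],[0,0,-0.04],0.5],
    [[0,0,0],[0,0.02,-0.02],0.5],
    [[0,0,0],[0,0.04,0],0.5],
    [[0,0,0],[-0.004,0.06,0],0.5],
    [[0,0,0],[-0.004,0.07,0],0.5],
    [[0,0,0],[-0.004,0.07,0],0.5],
    [[0,0,0],[-0.004,0.07,0],0.5],
    [[0,0,0],[-0.004,0.07,0],0.5]
  ]
}}

```text
time_s: 17.25
tcp_pos: [0.58, -0.0133, 0.1176]
ee_rot: [[-1.0, 0.0, -0.001], [0.0, 1.0, 0.0], [0.001, 0.0, -1.0]]
wrist_force: [-0.6, 0.3, -0.9]
gripper_width: 0.611
gripper_force: 30.0
```

Request:
{"method": "move_arm", "body": {
  "series": [
    [[0,0,0],[-0.004,0.07,0],0.5],
    [[0,0,0],[-0.004,0.07,0],0.5],
    [[0,0,0],[-0.004,0.07,0],0.5],
    [[0,0,0],[-0.004,0.07,0],0.5],
    [[0,0,0],[-0.004,0.07,0],0.5],
    [[0,0,0],[-0.004,0.07,0],0.5],
    [[0,0,0],[-0.004,0.06,0],0.5],
    [[0,0,0],[0,0.04,0],0.5],
    [[0,0,0],[0,0.025,0],0.5],
    [[0,0,0],[0,0.01,0],0.5],
    [[0,0,0],[0,0,0],0.5],
    [[0,0,0],[0,0,0],0.5]
  ]
}}

```text
time_s: 18.45
tcp_pos: [0.5947, 0.261, 0.118]
ee_rot: [[-1.0, 0.001, -0.001], [0.001, 1.0, -0.0], [0.001, -0.0, -1.0]]
wrist_force: [0.2, -0.3, -1.8]
gripper_width: 0.607
gripper_force: 30.0
```

Request:
{"method": "move_arm", "body": {
  "series": [
    [[0,0,0],[0,0.008,0],0.5],
    [[0,0,0],[0,0.004,0.01],0.5],
    [[0,0,0],[0,0,0.025],0.5],
    [[0,0,0],[0,0,0.03],0.5],
    [[0,0,0],[0,0,0.03],0.5],
    [[0,0,0],[0,0,0.02],0.5],
    [[0,0,0],[0,0,0.015],0.5],
    [[0,0,0],[0,0,0.01],0.5],
    [[0,0,0],[0,0,0.003],0.5],
    [[0,0,0],[0,0,0.002],0.5],
    [[0,0,0],[0,0,0.002],0.5],
    [[0,0,0],[0,0,0],0.5]
  ]
}}

```text
time_s: 19.65
tcp_pos: [0.5951, 0.2682, 0.0449]
ee_rot: [[-1.0, 0.0, 0.001], [0.0, 1.0, 0.0], [-0.001, 0.0, -1.0]]
wrist_force: [0.3, -0.2, -1.6]
gripper_width: 0.613
gripper_force: 30.0
```

Request:
{"method": "move_arm", "body": {
  "series": [
    [[0,0,0],[0,0,0.001],0.5],
    [[0,0,0],[0,0,0.001],0.5],
    [[0,0,0],[0,0,0.001],0.5],
    [[0,0,0],[0,0,0],0.5]
  ]
}}

```text
time_s: 20.05
tcp_pos: [0.5949, 0.2681, 0.0431]
ee_rot: [[-1.0, 0.0, 0.0], [0.0, 1.0, 0.0], [-0.0, 0.0, -1.0]]
wrist_force: [-0.1, 0.2, -0.9]
gripper_width: 0.613
gripper_force: 30.0
```

Request:
{"method": "move_arm", "body": {
  "series": [
    [[0,0,0],[0,0,0.001],0.5],
    [[0,0,0],[0,0,0],0.5],
    [[0,0,0],[0,0,0],0.5]
  ]
}}

```text
time_s: 20.35
tcp_pos: [0.595, 0.2681, 0.0431]
ee_rot: [[-1.0, 0.0, 0.0], [0.0, 1.0, 0.0], [-0.0, 0.0, -1.0]]
wrist_force: [-1.8, -0.3, 4.1]
gripper_width: 0.609
gripper_force: 30.0
```

Request:
{"method": "move_arm", "body": {
  "series": [
    [[0,0,0],[0,0,0],0.63],
    [[0,0,0],[0,0,0],0.66],
    [[0,0,0],[0,0,0],0.75],
    [[0,0,0],[0,0,0],1],
    [[0,0,0],[0,0,0],1],
    [[0,0,0],[0,0,0],1],
    [[0,0,0],[0,0,0],1],
    [[0,0,0],[0,0,-0.02],1],
    [[0,0,0],[0,0,-0.05],1],
    [[0,0,0],[0,0,-0.08],1],
    [[0,0,0],[0,0,-0.08],1],
    [[0,0,0],[0,0,-0.08],1]
  ]
}}

```text
time_s: 21.55
tcp_pos: [0.5948, 0.2679, 0.2001]
ee_rot: [[-1.0, 0.0, 0.001], [0.0, 1.0, 0.0], [-0.001, 0.0, -1.0]]
wrist_force: [0.3, 0.4, -0.3]
gripper_width: 1.0
gripper_force: 0.0
```

Request:
{"method": "move_arm", "body": {
  "series": [
    [[0,0,0],[0,-0.034,0],1],
    [[0,0,0],[0.006,-0.06,0],1],
    [[0,0,0],[0.006,-0.08,0],1],
    [[0,0,0],[0.006,-0.09,0],1],
    [[0,0,0],[0.006,-0.09,0],1],
    [[0,0,0],[0.006,-0.09,0],1],
    [[0,0,0],[0.006,-0.09,0],1],
    [[0,0,0],[0.006,-0.09,0],1],
    [[0,0,0],[0.006,-0.09,0],1],
    [[0,0,0],[0.006,-0.09,0],1],
    [[0,0,0],[0.006,-0.09,0],1],
    [[0,0,0],[0.002,-0.09,0],1]
  ]
}}

```text
time_s: 22.75
tcp_pos: [0.5631, -0.2259, 0.1982]
ee_rot: [[-1.0, 0.0, 0.001], [0.0, 1.0, -0.0], [-0.001, -0.0, -1.0]]
wrist_force: [0.9, 0.2, 0.4]
gripper_width: 1.001
gripper_force: 0.0
```

Request:
{"method": "move_arm", "body": {
  "series": [
    [[0,0,0],[0,-0.08,0],1],
    [[0,0,0],[0,-0.06,0],1],
    [[0,0,0],[0,-0.04,0],1],
    [[0,0,0],[0,-0.03,0],1],
    [[0,0,0],[0,-0.01,0],1],
    [[0,0,0],[0,0,0],1],
    [[0,0,0],[0,0,0],1]
  ]
}}

```text
time_s: 23.45
tcp_pos: [0.5639, -0.3331, 0.1977]
ee_rot: [[-1.0, -0.001, 0.0], [-0.001, 1.0, 0.0], [-0.0, 0.0, -1.0]]
wrist_force: [-0.7, 0.1, 0.2]
gripper_width: 1.0
gripper_force: 0.0
```

```bash
python3 - <<'E'
from h import *
s=r.sense(); print(s["tcp_pos"])
c=r.capture("wrist"); cv2.imwrite("pics/w4.png",c["img"][:,:,::-1])
for k in ("output_a_center","preamp_center"):
    for d in r.pinpoint(k,"wrist"): print(k,round(d["score"],2),np.round(d["centre"]),np.round(at_z(c,d["centre"],Z[k]),4))
E
```

```text
[ 0.5638671  -0.33307891  0.19766135]
preamp_center 0.57 [424.  89.] [ 0.4671 -0.1997  0.035 ]
```

View pics/w4.png

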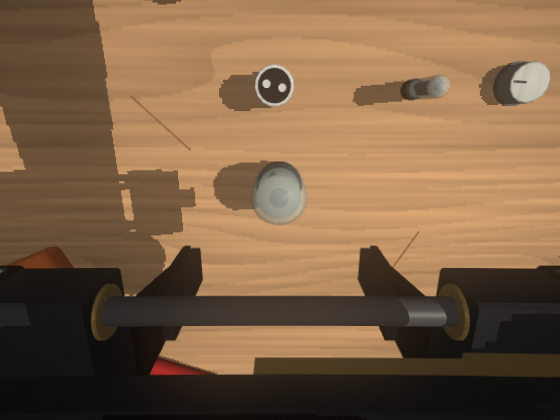

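Output b's top is at (279,195), centred between the fingers, and the can at (274,85) is clear.

Request:
{"method": "move_arm", "body": {
  "series": [
    [[0,0,0],[0.002,-0.003,0.02],1],
    [[0,0,0],[0,0,0.05],1],
    [[0,0,0],[0,0,0.06],1],
    [[0,0,0],[0,0,0.05],1],
    [[0,0,0],[0,0,0.05],1],
    [[0,0,0],[0,0,0.04],1],
    [[0,0,0],[0,0,0.035],1],
    [[0,0,0],[0,0,0.022],1],
    [[0,0,0],[0,0,0.012],1],
    [[0,0,0],[0,0,0],1],
    [[0,0,0],[0,0,0],0.9],
    [[0,0,0],[0,0,0],0.8]
  ]
}}

```text
time_s: 24.8
tcp_pos: [0.5635, -0.3357, 0.0292]
ee_rot: [[-1.0, 0.0, 0.002], [0.0, 1.0, -0.001], [-0.002, -0.001, -1.0]]
wrist_force: [-0.4, 0.4, 0.2]
gripper_width: 0.889
gripper_force: 0.0
```

Request:
{"method": "move_arm", "body": {
  "series": [
    [[0,0,0],[0,0,0],0.76],
    [[0,0,0],[0,0,0],0.74],
    [[0,0,0],[0,0,0],0.72],
    [[0,0,0],[0,0,0],0.7],
    [[0,0,0],[0,0,0],0.68],
    [[0,0,0],[0,0,0],0.66],
    [[0,0,0],[0,0,0],0.64],
    [[0,0,0],[0,0,0],0.62],
    [[0,0,0],[0,0,0],0.6],
    [[0,0,0],[0,0,0],0.55],
    [[0,0,0],[0,0,0],0.5],
    [[0,0,0],[0,0,0],0.5]
  ]
}}

```text
time_s: 26.0
tcp_pos: [0.5627, -0.3353, 0.028]
ee_rot: [[-1.0, 0.0, -0.0], [0.0, 1.0, 0.0], [0.0, 0.0, -1.0]]
wrist_force: [0.2, 0.7, 0.4]
gripper_width: 0.606
gripper_force: 30.0
```

Request:
{"method": "move_arm", "body": {
  "series": [
    [[0,0,0],[0,0,-0.01],0.5],
    [[0,0,0],[0,0,-0.03],0.5],
    [[0,0,0],[0,0,-0.05],0.5],
    [[0,0,0],[0,0,-0.06],0.5],
    [[0,0,0],[0,0,-0.05],0.5],
    [[0,0,0],[0,0.02,-0.05],0.5],
    [[0,0,0],[0,0.04,-0.03],0.5],
    [[0,0,0],[0.01,0.06,0],0.5],
    [[0,0,0],[0.012,0.07,0],0.5],
    [[0,0,0],[0.012,0.07,0],0.5],
    [[0,0,0],[0.012,0.07,0],0.5],
    [[0,0,0],[0.012,0.07,0],0.5]
  ]
}}

```text
time_s: 27.2
tcp_pos: [0.5337, -0.1344, 0.1694]
ee_rot: [[-1.0, 0.0, 0.002], [0.0, 1.0, -0.0], [-0.002, -0.0, -1.0]]
wrist_force: [0.5, 1.4, -2.3]
gripper_width: 0.611
gripper_force: 30.0
```

Request:
{"method": "move_arm", "body": {
  "series": [
    [[0,0,0],[0.015,0.07,0],0.5],
    [[0,0,0],[0.015,0.07,0],0.5],
    [[0,0,0],[0.015,0.07,0],0.5],
    [[0,0,0],[0.015,0.07,0],0.5],
    [[0,0,0],[0.015,0.07,0],0.5],
    [[0,0,0],[0.015,0.07,0],0.5],
    [[0,0,0],[0.015,0.07,0],0.5],
    [[0,0,0],[0.015,0.07,0],0.5],
    [[0,0,0],[0.015,0.07,0],0.5],
    [[0,0,0],[0.01,0.06,0],0.5],
    [[0,0,0],[0.005,0.04,0],0.5],
    [[0,0,0],[0,0.02,0],0.5]
  ]
}}

```text
time_s: 28.4
tcp_pos: [0.4589, 0.2413, 0.1693]
ee_rot: [[-1.0, -0.002, 0.002], [-0.002, 1.0, 0.001], [-0.002, 0.001, -1.0]]
wrist_force: [0.6, -1.1, -1.2]
gripper_width: 0.61
gripper_force: 30.0
```

Request:
{"method": "move_arm", "body": {
  "series": [
    [[0,0,0],[0,0.01,0],0.5],
    [[0,0,0],[0,0,0],0.5],
    [[0,0,0],[0,0,0],0.5]
  ]
}}

```text
time_s: 28.7
tcp_pos: [0.4589, 0.2437, 0.1681]
ee_rot: [[-1.0, 0.001, -0.0], [0.001, 1.0, -0.0], [0.0, -0.0, -1.0]]
wrist_force: [-0.0, 0.1, -1.0]
gripper_width: 0.613
gripper_force: 30.0
```

Request:
{"method": "move_arm", "body": {
  "series": [
    [[0,0,0],[0,0.015,0],0.5],
    [[0,0,0],[0,0.02,0],0.5],
    [[0,0,0],[0,0.012,0.02],0.5],
    [[0,0,0],[0,0,0.04],0.5],
    [[0,0,0],[0,0,0.05],0.5],
    [[0,0,0],[0,0,0.05],0.5],
    [[0,0,0],[0,0,0.04],0.5],
    [[0,0,0],[0,0,0.025],0.5],
    [[0,0,0],[0,0,0.01],0.5],
    [[0,0,0],[0,0,0.005],0.5],
    [[0,0,0],[0,0,0],0.5],
    [[0,0,0],[0,0,0],0.5]
  ]
}}

```text
time_s: 29.9
tcp_pos: [0.4594, 0.2686, 0.0489]
ee_rot: [[-1.0, 0.0, 0.001], [0.0, 1.0, 0.001], [-0.001, 0.001, -1.0]]
wrist_force: [0.1, 0.2, -0.8]
gripper_width: 0.613
gripper_force: 30.0
```

Request:
{"method": "move_arm", "body": {
  "series": [
    [[0,0,0],[0,0,0.003],0.5],
    [[0,0,0],[0,0,0.002],0.5],
    [[0,0,0],[0,0,0.002],0.5],
    [[0,0,0],[0,0,0.001],0.5],
    [[0,0,0],[0,0,0],0.5],
    [[0,0,0],[0,0,0],0.5]
  ]
}}

```text
time_s: 30.5
tcp_pos: [0.4589, 0.2681, 0.044]
ee_rot: [[-1.0, 0.0, -0.0], [0.0, 1.0, -0.0], [0.0, -0.0, -1.0]]
wrist_force: [-0.0, 0.4, -1.1]
gripper_width: 0.606
gripper_force: 30.0
```

Request:
{"method": "move_arm", "body": {
  "series": [
    [[0,0,0],[0,0,0.001],0.5],
    [[0,0,0],[0,0,0.001],0.5],
    [[0,0,0],[0,0,0.001],0.5],
    [[0,0,0],[0,0,0],0.5],
    [[0,0,0],[0,0,0],0.5]
  ]
}}

```text
time_s: 31.0
tcp_pos: [0.4589, 0.2681, 0.0429]
ee_rot: [[-1.0, 0.0, 0.0], [0.0, 1.0, 0.0], [-0.0, 0.0, -1.0]]
wrist_force: [-1.5, -1.2, 3.4]
gripper_width: 0.611
gripper_force: 30.0
```

Request:
{"method": "move_arm", "body": {
  "series": [
    [[0,0,0],[0,0,0],0.63],
    [[0,0,0],[0,0,0],0.66],
    [[0,0,0],[0,0,0],0.75],
    [[0,0,0],[0,0,0],1],
    [[0,0,0],[0,0,0],1],
    [[0,0,0],[0,0,0],1],
    [[0,0,0],[0,0,0],1],
    [[0,0,0],[0,0,-0.02],1],
    [[0,0,0],[0,0,-0.05],1],
    [[0,0,0],[0,0,-0.08],1],
    [[0,0,0],[0,0,-0.08],1],
    [[0,0,0],[0,0,-0.08],1]
  ]
}}

```text
time_s: 32.2
tcp_pos: [0.4587, 0.2678, 0.2]
ee_rot: [[-1.0, 0.0, 0.001], [0.0, 1.0, 0.0], [-0.001, 0.0, -1.0]]
wrist_force: [0.4, 0.1, 0.3]
gripper_width: 0.994
gripper_force: 0.0
```

Request:
{"method": "move_arm", "body": {
  "series": [
    [[0,0,0],[0,-0.04,0],1],
    [[0,0,0],[0,-0.06,0],1],
    [[0,0,0],[-0.002,-0.08,0],1],
    [[0,0,0],[-0.002,-0.09,0],1],
    [[0,0,0],[-0.002,-0.09,0],1],
    [[0,0,0],[-0.002,-0.09,0],1],
    [[0,0,0],[-0.002,-0.09,0],1],
    [[0,0,0],[-0.002,-0.09,0],1],
    [[0,0,0],[-0.002,-0.09,0],1],
    [[0,0,0],[0,-0.08,0],1],
    [[0,0,0],[0,-0.06,0],1],
    [[0,0,0],[0,-0.04,0],1]
  ]
}}

```text
time_s: 33.4
tcp_pos: [0.4649, -0.1842, 0.1975]
ee_rot: [[-1.0, 0.003, -0.0], [0.003, 1.0, 0.0], [0.0, 0.0, -1.0]]
wrist_force: [0.0, 0.7, -0.1]
gripper_width: 0.996
gripper_force: 0.0
```

Request:
{"method": "move_arm", "body": {
  "series": [
    [[0,0,0],[0,-0.025,0],1],
    [[0,0,0],[0,-0.013,0],1],
    [[0,0,0],[0,0,0],1],
    [[0,0,0],[0,0,0],1]
  ]
}}

```text
time_s: 33.8
tcp_pos: [0.4657, -0.2003, 0.1976]
ee_rot: [[-1.0, -0.0, -0.0], [-0.0, 1.0, 0.0], [0.0, 0.0, -1.0]]
wrist_force: [-0.8, 0.5, 0.7]
gripper_width: 0.999
gripper_force: 0.0
```

```bash
python3 - <<'E'
from h import *
s=r.sense(); print(s["tcp_pos"])
c=r.capture("wrist"); cv2.imwrite("pics/w5.png",c["img"][:,:,::-1])
for k in ("capacitor_center","knob_center","preamp_center"):
    for d in r.pinpoint(k,"wrist"): print(k,round(d["score"],2),np.round(d["centre"]),np.round(at_z(c,d["centre"],Z[k]),4))
E
```

```text
[ 0.46573752 -0.20033451  0.19756855]
capacitor_center 0.57 [148. 189.] [ 0.4665 -0.3381  0.0275]
knob_center 0.65 [378. 180.] [ 0.4602 -0.0938  0.011 ]
preamp_center 0.73 [279. 191.] [ 0.4668 -0.2017  0.035 ]
preamp_center 0.44 [149. 192.] [ 0.4674 -0.3345  0.035 ]
```

View pics/w5.png

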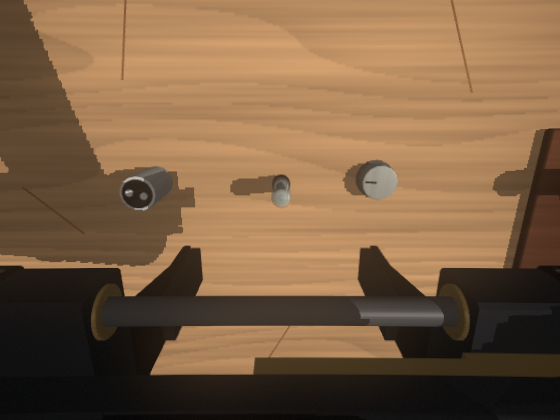

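The preamp at (281,190) is centred between the fingers.

Request:
{"method": "move_arm", "body": {
  "series": [
    [[0,0,0],[0,-0.002,0.02],0.8],
    [[0,0,0],[0,0,0.05],0.7],
    [[0,0,0],[0,0,0.06],0.7],
    [[0,0,0],[0,0,0.06],0.7],
    [[0,0,0],[0,0,0.05],0.7],
    [[0,0,0],[0,0,0.04],0.7],
    [[0,0,0],[0,0,0.035],0.7],
    [[0,0,0],[0,0,0.022],0.6],
    [[0,0,0],[0,0,0.01],0.5],
    [[0,0,0],[0,0,0.002],0.4],
    [[0,0,0],[0,0,0],0.36],
    [[0,0,0],[0,0,0],0.34]
  ]
}}

```text
time_s: 35.2
tcp_pos: [0.4664, -0.202, 0.0238]
ee_rot: [[-1.0, 0.0, 0.002], [0.0, 1.0, -0.0], [-0.002, -0.0, -1.0]]
wrist_force: [1.1, -0.2, 0.2]
gripper_width: 0.373
gripper_force: 0.0
```

Request:
{"method": "move_arm", "body": {
  "series": [
    [[0,0,0],[0,0,0],0.32],
    [[0,0,0],[0,0,0],0.3],
    [[0,0,0],[0,0,0],0.29],
    [[0,0,0],[0,0,0],0.27],
    [[0,0,0],[0,0,0],0.25],
    [[0,0,0],[0,0,0],0.23],
    [[0,0,0],[0,0,0],0.21],
    [[0,0,0],[0,0,0],0.2],
    [[0,0,0],[0,0,0],0.18],
    [[0,0,0],[0,0,0],0.15],
    [[0,0,0],[0,0,0],0.1],
    [[0,0,0],[0,0,0],0.1]
  ]
}}

```text
time_s: 36.4
tcp_pos: [0.4658, -0.2019, 0.023]
ee_rot: [[-1.0, 0.0, -0.0], [0.0, 1.0, -0.0], [0.0, -0.0, -1.0]]
wrist_force: [0.0, 0.8, -0.4]
gripper_width: 0.21
gripper_force: 30.0
```

Request:
{"method": "move_arm", "body": {
  "series": [
    [[0,0,0],[0,0,-0.01],0.1],
    [[0,0,0],[0,0,-0.03],0.1],
    [[0,0,0],[0,0,-0.05],0.1],
    [[0,0,0],[0,0,-0.05],0.1],
    [[0,0,0],[-0.01,0.02,-0.03],0.1],
    [[0,0,0],[-0.02,0.04,-0.01],0.1],
    [[0,0,0],[-0.03,0.06,0],0.1],
    [[0,0,0],[-0.03,0.07,0],0.1],
    [[0,0,0],[-0.03,0.07,0],0.1],
    [[0,0,0],[-0.03,0.07,0],0.1],
    [[0,0,0],[-0.03,0.07,0],0.1],
    [[0,0,0],[-0.02,0.07,0],0.1]
  ]
}}

```text
time_s: 37.6
tcp_pos: [0.5666, 0.0346, 0.1135]
ee_rot: [[-1.0, -0.0, 0.001], [-0.0, 1.0, 0.0], [-0.001, 0.0, -1.0]]
wrist_force: [0.6, -0.5, -1.1]
gripper_width: 0.208
gripper_force: 30.0
```

Request:
{"method": "move_arm", "body": {
  "series": [
    [[0,0,0],[-0.02,0.06,0],0.1],
    [[0,0,0],[-0.02,0.06,0],0.1],
    [[0,0,0],[-0.01,0.04,0],0.1],
    [[0,0,0],[-0.006,0.025,0],0.1],
    [[0,0,0],[0,0.01,0],0.1],
    [[0,0,0],[0,0,0],0.1],
    [[0,0,0],[0,0,0],0.1],
    [[0,0,0],[0,0,0],0.1]
  ]
}}

```text
time_s: 38.4
tcp_pos: [0.5936, 0.1295, 0.1131]
ee_rot: [[-1.0, 0.001, -0.0], [0.001, 1.0, -0.0], [0.0, -0.0, -1.0]]
wrist_force: [0.4, 1.0, -0.9]
gripper_width: 0.21
gripper_force: 30.0
```

```bash
python3 - <<'E'
from h import *
s=r.sense(); print(s["tcp_pos"],s["gripper_width"])
c=r.capture("wrist"); cv2.imwrite("pics/w6.png",c["img"][:,:,::-1])
for d in r.pinpoint("cup_small","wrist"): print(round(d["score"],2),np.round(d["centre"]),np.round(at_z(c,d["centre"],.012),4))
E
```

```text
[0.59358639 0.12950172 0.1131466 ] 0.21045054293281285
0.57 [286. 209.] [0.5943 0.1343 0.012 ]
```

View pics/w6.png

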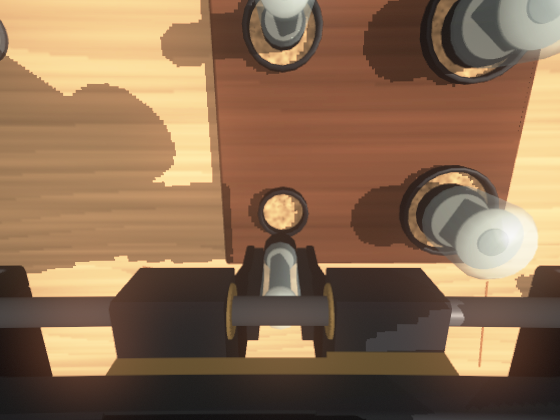

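The small cup sits at (283,211), right below the tube, and the other three stand upright in their cups.

Request:
{"method": "move_arm", "body": {
  "series": [
    [[0,0,0],[-0.002,0.004,0.01],0.1],
    [[0,0,0],[0,0,0.025],0.1],
    [[0,0,0],[0,0,0.03],0.1],
    [[0,0,0],[0,0,0.03],0.1],
    [[0,0,0],[0,0,0.02],0.1],
    [[0,0,0],[0,0,0.015],0.1],
    [[0,0,0],[0,0,0.01],0.1],
    [[0,0,0],[0,0,0.003],0.1],
    [[0,0,0],[0,0,0.002],0.1],
    [[0,0,0],[0,0,0.002],0.1],
    [[0,0,0],[0,0,0],0.1],
    [[0,0,0],[0,0,0],0.1]
  ]
}}

```text
time_s: 39.7
tcp_pos: [0.5951, 0.1326, 0.0399]
ee_rot: [[-1.0, 0.0, 0.001], [0.0, 1.0, 0.0], [-0.001, 0.0, -1.0]]
wrist_force: [0.1, 0.3, 0.1]
gripper_width: 0.211
gripper_force: 30.0
```

Request:
{"method": "move_arm", "body": {
  "series": [
    [[0,0,0],[0,0,0.001],0.1],
    [[0,0,0],[0,0,0.001],0.1],
    [[0,0,0],[0,0,0.001],0.1],
    [[0,0,0],[0,0,0],0.1],
    [[0,0,0],[0,0,0],0.1]
  ]
}}

```text
time_s: 40.2
tcp_pos: [0.5949, 0.1326, 0.038]
ee_rot: [[-1.0, 0.0, 0.0], [0.0, 1.0, 0.0], [-0.0, 0.0, -1.0]]
wrist_force: [-0.4, -0.5, 0.6]
gripper_width: 0.207
gripper_force: 30.0
```

Request:
{"method": "move_arm", "body": {
  "series": [
    [[0,0,0],[0,0,0.001],0.1],
    [[0,0,0],[0,0,0],0.1],
    [[0,0,0],[0,0,0],0.1]
  ]
}}

```text
time_s: 40.5
tcp_pos: [0.5949, 0.1326, 0.038]
ee_rot: [[-1.0, 0.0, 0.0], [0.0, 1.0, 0.0], [-0.0, 0.0, -1.0]]
wrist_force: [-2.3, 0.2, 3.7]
gripper_width: 0.207
gripper_force: 30.0
```

Request:
{"method": "move_arm", "body": {
  "series": [
    [[0,0,0],[0,0,0],0.23],
    [[0,0,0],[0,0,0],0.27],
    [[0,0,0],[0,0,0],0.4],
    [[0,0,0],[0,0,0],0.7],
    [[0,0,0],[0,0,0],0.7],
    [[0,0,0],[0,0,0],0.7],
    [[0,0,0],[0,0,0],0.7],
    [[0,0,0],[0,0,-0.02],0.7],
    [[0,0,0],[0,0,-0.05],0.7],
    [[0,0,0],[0,0,-0.08],0.7],
    [[0,0,0],[0,0,-0.08],0.7],
    [[0,0,0],[0,0,-0.08],0.7]
  ]
}}

```text
time_s: 41.7
tcp_pos: [0.5947, 0.1324, 0.1951]
ee_rot: [[-1.0, 0.0, 0.001], [0.0, 1.0, 0.0], [-0.001, 0.0, -1.0]]
wrist_force: [0.8, 0.8, -0.2]
gripper_width: 0.704
gripper_force: 0.0
```

Request:
{"method": "move_arm", "body": {
  "series": [
    [[0,0,0],[0,-0.03,-0.04],0.7],
    [[0,0,0],[0,-0.08,-0.02],0.7],
    [[0,0,0],[0,-0.08,0],0.7],
    [[0,0,0],[0,-0.08,0],0.7],
    [[0,0,0],[0,-0.05,0],0.7],
    [[0,0,0],[0,-0.02,0],0.7],
    [[0,0,0],[0,0,0],0.7],
    [[0,0,0],[0,0,0],0.7]
  ]
}}

```text
time_s: 42.5
tcp_pos: [0.5949, -0.0369, 0.2229]
ee_rot: [[-1.0, -0.0, 0.0], [-0.0, 1.0, 0.0], [-0.0, 0.0, -1.0]]
wrist_force: [-0.1, 0.9, 0.5]
gripper_width: 0.7
gripper_force: 0.0
```

```bash
python3 - <<'E'
from h import *
c=r.capture("scene"); cv2.imwrite("pics/s9.png",c["img"][:,:,::-1])
E
```

```text
(no output)
```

View pics/s9.png

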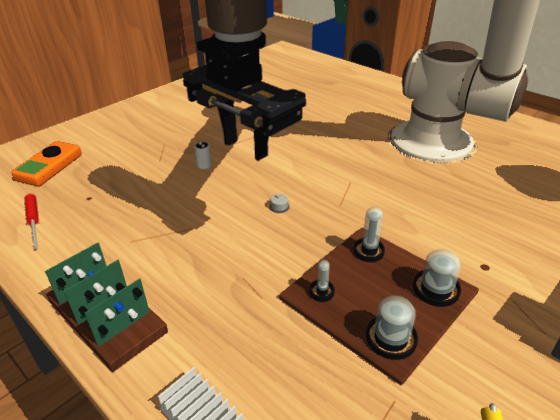

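All four tubes stand upright in their cups (rectifier (372,232), preamp (322,280), outputs (440,275) and (395,325)). The can at (203,155) and the knob at (279,203) haven't moved.

```bash
python3 -c "
from station import r
print(r.finish_job())"
```

```text
the job is handed in; nothing more can be done
None
```

All four tubes stand upright in their matching cups, the can capacitor and volume knob are where they were, and the job was handed in at about 43 s of the 112 s limit; no verdict was returned.

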